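# Free the seized lock of a sliding stage

## Task

The black lock knob of the sliding stage has seized: break it loose with a short firm anticlockwise twist, turn it on freely until it reaches its own stop, then slide the carriage along its track until it bears gently on the sprung rubber tip of the stop screw, and let go so that it stays against the tip. The stage stands loose on the bench: do not shift it, do not ram the stop, and leave the things round it where they are.

Things in the scene. Friction and masses are not known exactly. Their poses are not given: they have to be found in the camera images.
- stage_mid (a point): Middle of the top of the stage's dark steel base plate (90 x 230 mm, top 20 mm above the bench, about 3.2 kg, loose on rubber feet: it skids on the bench at about 25 N of push or 2 N m of twist). Its y axis is the track, pointing the way the carriage has to slide (from the knob's carriage towards the rubber-tipped stop); z is up.
- stage_back_end (a point): Point on the base's top near the end where the carriage starts, 110 mm from stage_mid along the track.
- stage_front_end (a point): Point on the base's top near the end where the stop is, 110 mm from stage_mid along the track.
- knob_grip (a point): Centre of the round fluted black lock knob on the carriage: 44 mm across, 24 mm high, axis vertical, 68 mm above the bench; its underside is 14 mm above the carriage's top. It can be gripped from above at any yaw. It rides on the carriage, so the carriage can be pushed along by it. The point turns with the knob.
- lock_knob (a joint): Turn of the lock knob in rad, about 0 when locked, growing anticlockwise seen from above. It is seized: it takes about 0.5 N m over the first 0.3 to 0.5 rad, then it is loose and turns with under 0.1 N m up to a hard stop somewhere between 1.35 and 1.45 rad. Until it is turned to about 1.25 rad a cam blocks the carriage.
- carriage: The aluminium carriage, 84 mm wide, 90 mm along the track, top 42 mm above the bench. Its origin lies at bench height under the knob's axis, its axes are the base's. Unlocked, it slides along the base's +y with about 3 N of friction (greased: about 1 N more per 15 mm/s) and stays where it is left.
- carriage_front (a point): Middle of the leading end face of the carriage, 34 mm above the bench; the knob's axis is 45 mm behind it. At the start it is 25 to 67 mm short of the rubber tip.
- stop_block_face (a point): Middle of the face, towards the carriage, of the aluminium stop block (60 mm wide, 20 mm along the track, 26 mm high) fixed on the far end of the base; 34 mm above the bench. A steel stop screw points out of this face at the carriage, with a rubber tip 12 mm in diameter. How far the tip stands out of the face differs each time, 12 to 52 mm, and is not measured: its contact has to be felt.
- end_stop: The stop block with stop screw and tip; origin at bench height below stop_block_face. The rubber tip is sprung: it yields about 1 mm for every 4 N and bottoms out at 3.5 mm (about 14 N); over 18 N is ramming. Let go while the tip is pressed in by 1 to 2 mm: the carriage's own friction keeps it against the tip.
- coverslip_box_c (a point): Small carton, 42 x 58 x 21 mm, lying by the stage: a bystander.
- screwdriver_c (a point): Small screwdriver, 146 mm long: a bystander.
- pipette_bulb_c (a point): Rubber pipette bulb, 71 mm long: a bystander.
- spare_eyepiece_c (a point): Spare eyepiece, 40 mm across and 49 mm high, standing: a bystander.
- forceps_2_c (a point): Steel forceps, 105 mm long: a bystander.

How it is judged:
On the way, in this order (a step that is already met when the one before it is completed fails the run):
1. the lock knob is broken loose (turned past 0.55 rad) with the carriage still in place (value of joint lock_knob above 0.55 rad and distance of carriage_front from where it was at the start of the episode below 0.012 m), for 0.1 s.
2. the knob is turned on to its stop (past 1.3 rad) (value of joint lock_knob above 1.3 rad), for 0.1 s.
3. the carriage bears on the rubber tip of the stop with more than 1.5 N (contact force between carriage and end_stop above 1.5 N), for 0.1 s.
At the end, for the whole second after the job is handed in: the knob stands open (past 1.2 rad), the carriage is at rest and touches the rubber tip of the stop (more than 0.2 N), and everything is let go (value of joint lock_knob above 1.2 rad and contact force between carriage and end_stop above 0.2 N and linear speed of carriage below 0.005 m/s).
It fails at once if the stage is shifted or twisted by more than 8 mm at its middle or either end (distance of any of stage_mid, stage_back_end, stage_front_end from where it was at the start of the episode above 0.008 m).
It fails at once if the carriage rams the stop with more than 18 N (contact force between carriage and end_stop above 18 N).
It fails at once if a bystander is moved by more than 15 mm (distance of any of coverslip_box_c, screwdriver_c, pipette_bulb_c, spare_eyepiece_c, forceps_2_c from where it was at the start of the episode above 0.015 m).
It also fails if it takes over 72 s, if anything falls off the work surface, if the arm or the gripper's body presses on something with over 40 N, if the wrist force passes 120 N, or if a joint passes its speed limit or range.

## Robot

A 7-joint arm with a two-finger parallel gripper is mounted at the origin on a cart in front of the work surface, level with it; the furniture and walls round the work are solid. World frame = base frame: x ahead of the robot, y to its left, z up, the work surface at z = 0. Lengths are in m, angles in rad, forces in N, time in s.
With the tool pointing down it reaches from about 0.425 to 0.95 m from the base axis. Payload 4.7 kg.
Tool frame: the origin (TCP) lies at the very end of the fingers, on their centre line; the grasp point (between the pads) lies 19 mm behind it; z points along the fingers, y is the line along which they close (so a half turn about z gives the same grasp; the last joint's range is limited). The gripper opens to 85 mm and grips with 20 to 120 N. Pads are 22 mm wide; open, the fingers measure 114 mm over their backs; the gripper's body (76 mm by 85 mm) begins 54 mm behind the grasp point. The pads swing forward as they close: fully open they stand 13 mm farther back than shut.
Start: joints at [1.086, 0.469, -0.049, 1.532, 0.024, 1.141, -0.082], TCP at [0.297, -0.606, 0.231] pointing down, gripper open.
Joint ranges: [-2.59, 2.59], [-0.33, 1.99], [-1.39, 1.29], [0.1, 2.45], [-1.04, 4.18], [0.21, 1.99], [-2.66, 2.66]. Speed limits (rad/s): [2.57, 2.57, 3.14, 3.14, 3.14, 3.14, 3.14].

## Interface

Orientations are given as a unit quaternion [x, y, z, w].
In Python, from plant import arm gives the robot as it stands. The module is installed in compiled form; this text tells all that it offers.
- The arm moves only by the tool servo_tool, never from a script. Its argument "steps" is text: rows parted by semicolons, each of 7 numbers parted by spaces: the shift along the tool's x, y, z in mm, then the turn, a rotation vector about the tool's x, y, z in rad, then the opening, from -1 (shut) to 1 (fully open). In form: x y z ax ay az gripper; .... A call has 1 to 20 rows; each row shifts and turns the commanded pose from where the row before left it, along the tool's axes as they then stand; what a row does not reach is not made up. A row lasts 1/12 s, in which the tool goes at most 41.7 mm and 7.16 degrees, less where a joint would pass 70% of its speed; a pose out of reach is approached as far as the arm can. A call is refused whole if a number of a shift passes 41.7 or a number of a turn 0.125, either way. A call with a gripper value outside its range is refused whole. The fingers move at their own pace and stop on an object; "force" is the grip in N (left out, the last holds). Time passes only in rows, so rows that do not move let the fingers close. It gives the time, the measured TCP pose, the force, the opening and the grip force at its end, in the units of the state.
- arm.state(): the state, without advancing time (a new reading comes with each control period).
- arm.read_camera(name): name is "scene" or "top"; returns the picture (480x640x3 uint8, red, green, blue); there is no depth.
- arm.camera_info(name): a dict with "camera_matrix" (3x3 intrinsics, pixels), "distortion" ([k1, k2, p1, p2, k3] as OpenCV has them; the pictures are not rectified), "T" (4x4, takes a point from camera to world coordinates). Camera axes: x right, y down, z forward; pixel columns grow to the right and rows downward; lengths in m; the calibration is good to about 2 mm. A picture is of the moment at which its call begins. camera_info takes no time and is no camera call.
- arm.sign_off(): hands the job in; it is judged then, once.
The state is a dict: "time": time; "qpos": joint angles; "qvel": joint speeds; "tau": joint torques, N m; "tool_pos": TCP position; "tcp_rot": TCP orientation; "contact_force": force on the tool from outside, world axes, zero at the start; "moment": the same for the moment, N m; "gripper_width": finger opening in m; "grasp_force": force on a finger pad.
Only numpy, scipy, OpenCV 4.12 (cv2) and the standard library are available. Lean on these libraries where they do the work, as an engineer would, in place of code of your own. Each camera call takes 0.05 s, during which the arm holds its last target. There are 200 camera calls.

## Working session

There is one attempt and no reset: what is moved stays moved. The work goes in short steps, Python scripts to look and compute and a tool call to move; the robot and the scene stay as the last step left them, time stands still between calls to the robot, and variables do not carry over. Pictures are saved under pics/ and viewed, at most 10 in all, crops included, and the job is handed in when it is done.

Besides the shell and the picture viewer there is one more tool, called as name(argument=value, ...) on one line, values as JSON. servo_tool: Moves the arm, as the interface text tells. Its arguments: {"type":"object","properties":{"steps":{"type":"string"},"force":{"type":"number"}},"required":["steps"]}

```bash
mkdir -p pics; python3 - <<'E'
from plant import arm
import cv2
for n in("scene","top"):
    cv2.imwrite(f"pics/{n}0.png",arm.read_camera(n)[:,:,::-1]); i=arm.camera_info(n); print(n,i)
print(arm.state())
E
```

```text
scene {'camera_matrix': array([[620.4240489 ,   0.        , 319.81481218],
       [  0.        , 620.4240489 , 240.14935209],
       [  0.        ,   0.        ,   1.        ]]), 'distortion': array([0.06926392, 0.        , 0.        , 0.        , 0.        ]), 'T': array([[-0.55487745, -0.37967783,  0.74024034, -0.10448867],
       [-0.83192202,  0.24885287, -0.49596169,  0.53936118],
       [ 0.00409472, -0.8910202 , -0.45394519,  0.47255031],
       [ 0.        ,  0.        ,  0.        ,  1.        ]])}
top {'camera_matrix': array([[489.44565596,   0.        , 323.38860549],
       [  0.        , 489.44565596, 236.98202627],
       [  0.        ,   0.        ,   1.        ]]), 'distortion': array([0.00042476, 0.        , 0.        , 0.        , 0.        ]), 'T': array([[-0.00508193, -0.99797665,  0.06337811,  0.49015   ],
       [-0.99974851,  0.00368615, -0.02212056,  0.10876208],
       [ 0.02184219, -0.06347458, -0.9977444 ,  0.93494048],
       [ 0.        ,  0.        ,  0.        ,  1.        ]])}
{'time': 0.1, 'qpos': array([ 1.08611859,  0.46934245, -0.0486212 ,  1.53357947,  0.02408533,
        1.1410243 , -0.08230536]), 'qvel': array([-1.85959298e-03, -2.38955606e-03,  8.42055457e-04, -2.86081736e-03,
       -1.13805307e-03, -9.15764673e-04, -2.08186028e-05]), 'tau': array([ 4.81237803e-04, -5.11517394e+01, -4.70834132e-02, -2.38389981e+01,
        1.07653585e-02,  4.34870293e-03, -4.99664310e-06]), 'tool_pos': array([ 0.29690225, -0.60559956,  0.23037669]), 'tcp_rot': array([ 9.74140495e-01,  2.25941394e-01, -2.18242699e-04, -8.57002279e-04]), 'contact_force': array([-0.45483074,  0.34660836, -0.80049847]), 'moment': array([-0.00490159,  0.01826881, -0.01049153]), 'grasp_force': 0.0, 'gripper_width': 0.08514690079530877}
```

View pics/top0.png

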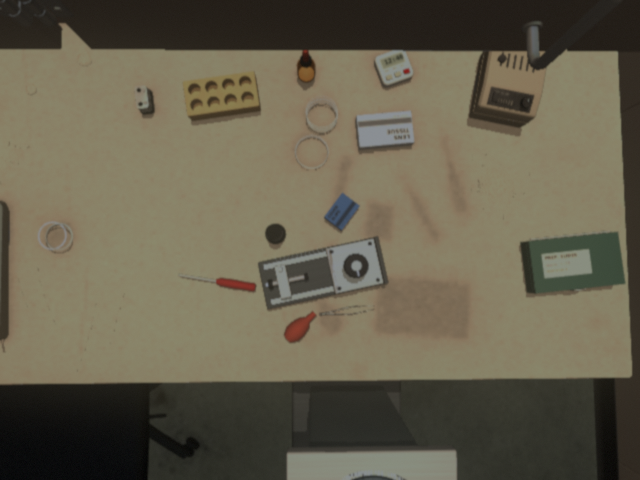

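View pics/scene0.png

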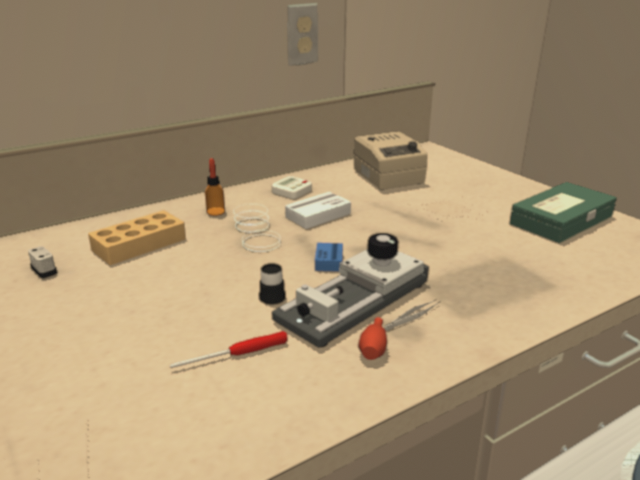

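The top view shows the knob at about (357,266), the carriage around it, and the stop block near (284,282). The track runs to the image's left, the bulb is at (300,327), the forceps at (345,311), the box at (342,212) and the eyepiece at (275,234). I'll enlarge this area.

```bash
python3 - <<'E'
import cv2
a=cv2.imread("pics/top0.png")[190:345,240:400]
cv2.imwrite("pics/crop0.png",cv2.convertScaleAbs(cv2.resize(a,None,fx=3.75,fy=3.75,interpolation=cv2.INTER_CUBIC),alpha=1.7))
E
```

```text
(no output)
```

View pics/crop0.png

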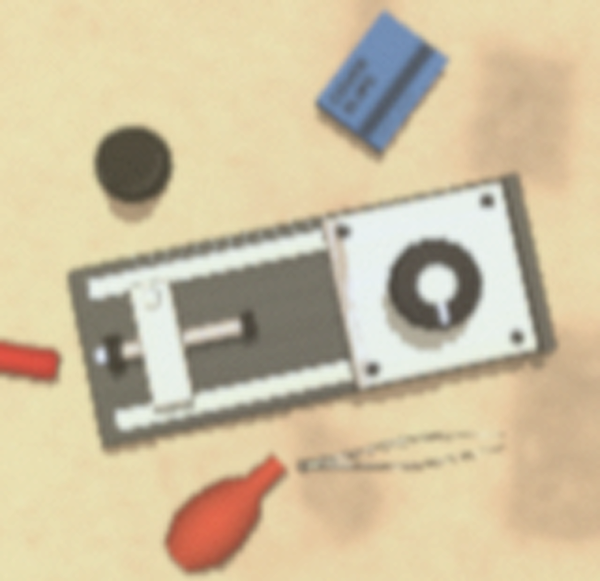

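The crop shows the carriage screws at (342,232), (487,201), (517,337) and (372,370), and the knob's top centre at about (435,285). The base corners are (70,272), (515,177), (553,350) and (107,448), and the tip is near (250,326).

```bash
cat >h.py <<'E'
import numpy as np, cv2
from plant import arm
def px2w(p,z,n="top"):
    i=arm.camera_info(n); u=cv2.undistortPoints(np.array([[p]],float),i["camera_matrix"],i["distortion"])[0,0]
    d=i["T"][:3,:3]@[u[0],u[1],1]; o=i["T"][:3,3]; return o+d*(z-o[2])/d[2]
def w2px(P,n):
    i=arm.camera_info(n); M=np.linalg.inv(i["T"]); r=cv2.Rodrigues(M[:3,:3])[0]
    return cv2.projectPoints(np.array([P],float),r,M[:3,3],i["camera_matrix"],i["distortion"])[0][0,0]
E
python3 - <<'E'
from h import *
c=lambda u,v,z:px2w((240+(u+.5)/3.75-.5,190+(v+.5)/3.75-.5),z)
S=np.array([c(*p,.042) for p in((342,232),(487,201),(517,337),(372,370))])
B=np.array([c(*p,.02) for p in((70,272),(515,177),(553,350),(107,448))])
print("carr",S.mean(0),"knob",c(435,285,.08),"base",B.mean(0))
d=(B[0]+B[3]-B[1]-B[2]);print("track",d[:2]/2,np.arctan2(d[1],d[0]))
d=(S[0]+S[3]-S[1]-S[2]);print(np.arctan2(d[1],d[0]))
print("tip",c(258,325,.034),"eye",c(133,163,.049),"box",c(382,83,.021))
k=c(435,285,.08); print("knob in scene", w2px(k,"scene"),w2px(S.mean(0)*[1,1,0]+[0,0,.08],"scene"))
im=cv2.imread("pics/scene0.png")[200:320,270:430]
cv2.imwrite("pics/sc0.png",cv2.convertScaleAbs(cv2.resize(im,None,fx=5,fy=5,interpolation=cv2.INTER_CUBIC),alpha=1.5))
E
```

```text
carr [0.49437572 0.0330374  0.042     ] knob [0.49410288 0.03372716 0.08      ] base [0.48162938 0.08977329 0.02      ]
track [-0.04668803  0.22182572] 1.778240208848616
1.7821251319273093
tip [0.47521488 0.11659376 0.034     ] eye [0.55379444 0.17656399 0.049     ] box [0.59555883 0.05421535 0.021     ]
knob in scene [381.67813463 237.77852341] [381.94049163 237.58415824]
```

servo_tool(steps="0 0 0 0 0 0 1; 0 0 0 0 0 0.1 1", force=20)

```text
time: 0.27
tool_pos: [0.297, -0.6059, 0.2308]
tcp_rot: [0.984, 0.176, 0.0, -0.0]
contact_force: [0.0, 0.7, -0.3]
gripper_width: 0.0854
grasp_force: 0.0
```

```bash
python3 -c "
from h import *
print(arm.state()['qpos'])"
```

```text
[ 1.07176153  0.46837299 -0.02757645  1.5340518   0.01332194  1.14021361
 -0.17499761]
```

View pics/sc0.png

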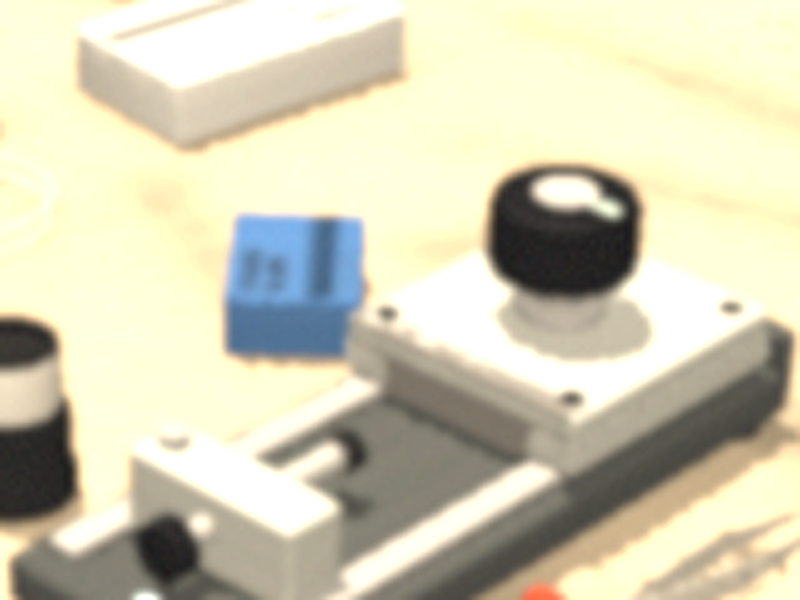

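The knob is at about (0.494, 0.0335), and both cameras agree. The last joint grows anticlockwise. I'll take yaw to about 0.96, which leaves 1.45 rad of twist, and go above the knob.

servo_tool(steps="0 0 0 0 0 -0.1 1; 0 0 0 0 0 -0.1 1; 0 0 0 0 0 -0.1 1; 0 0 0 0 0 -0.1 1; 0 0 0 0 0 -0.1 1; 0 0 0 0 0 -0.1 1; 25 -8 0 0 0 0 1; 25 -8 0 0 0 0 1; 25 -8 0 0 0 0 1; 25 -8 0 0 0 0 1; 25 -8 0 0 0 0 1; 25 -8 0 0 0 0 1; 25 -8 0 0 0 0 1; 25 -8 0 0 0 0 1; 25 -8 0 0 0 0 1; 25 -8 0 0 0 0 1; 25 -8 0 0 0 0 1; 25 -8 0 0 0 0 1; 25 -8 0 0 0 0 1; 25 -8 0 0 0 0 1")

```text
time: 1.93
tool_pos: [0.4077, -0.2543, 0.2313]
tcp_rot: [0.888, 0.46, -0.0, 0.0]
contact_force: [0.8, -0.6, 0.8]
gripper_width: 0.0853
grasp_force: 0.0
```

```bash
cat >>h.py <<'E'
from scipy.spatial.transform import Rotation as R
def rel(t):
    s=arm.state(); r=R.from_quat(s["tcp_rot"]); m=r.as_matrix()
    print("t",s["time"],"q",s["qpos"].round(2),"pos",s["tool_pos"].round(4),"yaw",round(np.arctan2(m[1,0],m[0,0]),3),"F",s["contact_force"].round(1),"M",s["moment"].round(2),"w",s["gripper_width"],s["grasp_force"])
    print("go mm",(r.inv().apply(np.array(t)-s["tool_pos"])*1000).round(1))
E
python3 -c "
from h import *
rel([.494,.0335,.13])"
```

```text
t 1.9333 q [ 0.77  0.17 -0.34  1.96  0.07  1.02 -0.21] pos [ 0.4077 -0.2543  0.2313] yaw 0.956 F [ 0.8 -0.6  0.8] M [-0.02 -0.03 -0.02] w 0.08532735147787096 0.0
go mm [284.9 -95.6 101.2]
```

servo_tool(steps="25 -8.5 0 0 0 0 1; 25 -8.5 0 0 0 0 1; 25 -8.5 0 0 0 0 1; 25 -8.5 0 0 0 0 1; 25 -8.5 5 0 0 0 1; 25 -8.5 10 0 0 0 1; 25 -8.5 10 0 0 0 1; 25 -8.5 10 0 0 0 1; 25 -8.5 10 0 0 0 1; 25 -8.5 10 0 0 0 1; 25 -8.5 10 0 0 0 1; 10 -2 10 0 0 0 1; 0 0 10 0 0 0 1; 0 0 10 0 0 0 1; 0 0 0 0 0 0 1; 0 0 0 0 0 0 1")

```text
time: 3.27
tool_pos: [0.4933, 0.0307, 0.1357]
tcp_rot: [0.888, 0.459, -0.001, -0.0]
contact_force: [-0.9, 0.9, 0.8]
gripper_width: 0.0851
grasp_force: 0.0
```

```bash
python3 - <<'E'
from h import *
rel([.494,.0335,.054])
a=arm.read_camera("top")[:,:,::-1][190:345,240:400]; b=arm.read_camera("scene")[:,:,::-1][150:305,290:450]
f=lambda a,g:cv2.convertScaleAbs(cv2.resize(a,None,fx=2.5,fy=2.5,interpolation=cv2.INTER_CUBIC),alpha=g)
cv2.imwrite("pics/c1.png",np.hstack([f(a,1.7),f(b,1.5)]))
E
```

```text
t 3.2667 q [ 0.28  0.34 -0.51  2.03  0.22  0.83 -0.98] pos [0.4933 0.0307 0.1357] yaw 0.954 F [-0.9  0.9  0.8] M [-0.04 -0.01 -0.04] w 0.08506950087231163 0.0
go mm [ 2.8 -1.  81.7]
```

View pics/c1.png

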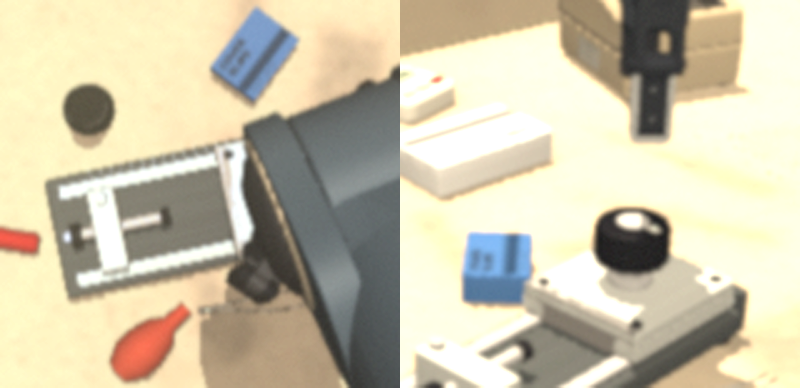

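The gripper stands over the knob, and in the scene view the near finger's tip is at crop (650,135) with the knob at (632,215). I'll check the lateral alignment by projecting the finger.

```bash
python3 - <<'E'
from h import *
s=arm.state(); m=R.from_quat(s["tcp_rot"]).as_matrix(); p=s["tool_pos"]
f=lambda P:((w2px(P,"scene")-[290,150])*2.5+[400,0]).round(1)
for sg in(-1,1): print(f(p+m[:,1]*.05*sg-m[:,2]*.013), f(p+m[:,1]*.05*sg-m[:,2]*.033))
print(f([.494,.0335,.08]),f([.494,.0335,.056]))
E
```

```text
[645.7 141. ] [647.9 104.9]
[633.6  69.8] [635.4  36.6]
[629.6 219.4] [627.5 257.1]
```

The knob and finger project within about 1 mm of each other. I'll go down and close gently.

servo_tool(steps="2.8 -1 8 0 0 0 1; 0 0 10 0 0 0 1; 0 0 10 0 0 0 1; 0 0 10 0 0 0 1; 0 0 10 0 0 0 1; 0 0 10 0 0 0 1; 0 0 10 0 0 0 1; 0 0 8 0 0 0 1; 0 0 5 0 0 0 1; 0 0 0 0 0 0 1; 0 0 0 0 0 0 0.4; 0 0 0 0 0 0 0.2; 0 0 0 0 0 0 0.2; 0 0 0 0 0 0 0.2", force=20)

```text
time: 4.53
tool_pos: [0.4953, 0.0352, 0.0558]
tcp_rot: [0.888, 0.46, 0.001, 0.0]
contact_force: [-0.8, 0.3, -0.1]
gripper_width: 0.0512
grasp_force: 0.0
```

```bash
python3 -c "
from h import *
rel([.494,.0335,.054])"
```

```text
t 4.5333 q [ 0.21  0.46 -0.45  2.09  0.33  0.66 -1.08] pos [0.4953 0.0352 0.0558] yaw 0.956 F [-0.8  0.3 -0.1] M [ 0.   -0.02  0.01] w 0.05118290268467141 0.0
go mm [-2.1 -0.1  1.8]
```

servo_tool(steps="-2 0 1 0 0 0 0.15; 0 0 0 0 0 0 0.1; 0 0 0 0 0 0 0.08; 0 0 0 0 0 0 0.08")

```text
time: 4.87
tool_pos: [0.494, 0.0331, 0.0545]
tcp_rot: [0.888, 0.46, 0.0, 0.0]
contact_force: [0.1, -2.1, 1.3]
gripper_width: 0.0459
grasp_force: 0.6
```

servo_tool(steps="0 0 0 0 0 0 0.06; 0 0 0 0 0 0 0.05; 0 0 0 0 0 0 0.05")

```text
time: 5.12
tool_pos: [0.4944, 0.033, 0.0546]
tcp_rot: [0.888, 0.46, 0.0, 0.001]
contact_force: [2.4, -3.4, 1.8]
gripper_width: 0.0451
grasp_force: 1.5
```

servo_tool(steps="0 0 0 0 0 0 0.02; 0 0 0 0 0 0 0.0; 0 0 0 0 0 0 0")

```text
time: 5.37
tool_pos: [0.4948, 0.0335, 0.0548]
tcp_rot: [0.888, 0.46, 0.001, 0.0]
contact_force: [2.8, -2.8, 3.6]
gripper_width: 0.0429
grasp_force: 8.5
```

Centred to under 1 mm; I'll ease along +y and grip firmly.

servo_tool(steps="0 0.6 0 0 0 0 -0.1; 0 0 0 0 0 0 -0.4; 0 0 0 0 0 0 -1; 0 0 0 0 0 0 -1; 0 0 0 0 0 0 -1", force=75)

```text
time: 5.78
tool_pos: [0.4949, 0.0336, 0.0551]
tcp_rot: [0.888, 0.46, 0.001, 0.0]
contact_force: [2.5, -1.9, 8.0]
gripper_width: 0.0414
grasp_force: 74.5
```

```bash
python3 -c "
from h import *
rel([.494,.0335,.054])"
```

```text
t 5.7833 q [ 0.21  0.46 -0.45  2.09  0.33  0.66 -1.08] pos [0.4949 0.0336 0.0551] yaw 0.956 F [ 2.5 -1.9  8. ] M [-0.54 -0.39  0.01] w 0.04143916978026988 74.54217910766602
go mm [-0.6 -0.7  1.1]
```

servo_tool(steps="0 0 0 0 0 -0.06 -1; 0 0 0 0 0 -0.06 -1; 0 0 0 0 0 -0.06 -1; 0 0 0 0 0 -0.06 -1")

```text
time: 6.12
tool_pos: [0.4948, 0.0335, 0.0552]
tcp_rot: [0.826, 0.563, 0.001, 0.0]
contact_force: [0.6, -2.7, 8.4]
gripper_width: 0.0414
grasp_force: 75.0
```

```bash
python3 -c "
from h import *
rel([.494,.0335,.054])"
```

```text
t 6.1167 q [ 0.26  0.47 -0.52  2.09  0.37  0.67 -0.88] pos [0.4948 0.0335 0.0552] yaw 1.196 F [ 0.6 -2.7  8.4] M [-0.5  -0.33 -0.53] w 0.04142093206916909 74.99703884124756
go mm [-0.3 -0.8  1.2]
```

servo_tool(steps="0 0 0 0 0 -0.06 -1; 0 0 0 0 0 -0.06 -1; 0 0 0 0 0 -0.06 -1; 0 0 0 0 0 -0.06 -1; 0 0 0 0 0 -0.06 -1; 0 0 0 0 0 -0.06 -1; 0 0 0 0 0 0 -1")

```text
time: 6.7
tool_pos: [0.495, 0.0339, 0.0552]
tcp_rot: [0.711, 0.703, 0.001, 0.0]
contact_force: [1.8, -1.8, 8.2]
gripper_width: 0.0414
grasp_force: 75.3
```

```bash
python3 -c "
from h import *
rel([.494,.0335,.054])"
```

```text
t 6.7 q [ 0.33  0.49 -0.61  2.08  0.44  0.69 -0.58] pos [0.495  0.0339 0.0552] yaw 1.558 F [ 1.8 -1.8  8.2] M [-0.34 -0.34  0.05] w 0.04139705914969849 75.28510093688965
go mm [-0.4 -1.   1.2]
```

It broke loose: the moment dropped to zero at 0.60 rad. I'll turn it on towards the stop.

servo_tool(steps="0 0 0 0 0 -0.06 -1; 0 0 0 0 0 -0.06 -1; 0 0 0 0 0 -0.06 -1; 0 0 0 0 0 -0.06 -1; 0 0 0 0 0 -0.06 -1; 0 0 0 0 0 -0.06 -1; 0 0 0 0 0 -0.06 -1; 0 0 0 0 0 -0.06 -1; 0 0 0 0 0 -0.06 -1; 0 0 0 0 0 -0.06 -1; 0 0 0 0 0 -0.06 -1; 0 0 0 0 0 -0.04 -1; 0 0 0 0 0 0 -1")

```text
time: 7.78
tool_pos: [0.4953, 0.034, 0.0552]
tcp_rot: [0.428, 0.904, 0.001, 0.001]
contact_force: [2.5, -1.5, 6.8]
gripper_width: 0.0406
grasp_force: 75.2
```

```bash
python3 -c "
from h import *
rel([.494,.0335,.054])"
```

```text
t 7.7833 q [ 0.46  0.55 -0.78  2.08  0.57  0.74  0.  ] pos [0.4953 0.034  0.0552] yaw 2.258 F [ 2.5 -1.5  6.8] M [-0.34 -0.48 -0.01] w 0.04063477142588461 75.19105553627014
go mm [ 0.4 -1.3  1.2]
```

Turned 1.30 rad. I'll feel for the stop in small steps.

servo_tool(steps="0 0 0 0 0 -0.03 -1; 0 0 0 0 0 -0.02 -1; 0 0 0 0 0 0 -1")

```text
time: 8.03
tool_pos: [0.4953, 0.034, 0.0552]
tcp_rot: [0.405, 0.914, 0.001, 0.001]
contact_force: [2.7, -1.3, 7.6]
gripper_width: 0.0411
grasp_force: 75.1
```

```bash
python3 -c "
from h import *
rel([.494,.0335,.054])"
```

```text
t 8.0333 q [ 0.47  0.55 -0.79  2.08  0.58  0.74  0.04] pos [0.4953 0.034  0.0552] yaw 2.307 F [ 2.7 -1.3  7.6] M [-0.35 -0.56  0.02] w 0.04114889840345864 75.11592864990234
go mm [ 0.5 -1.3  1.2]
```

servo_tool(steps="0 0 0 0 0 -0.02 -1; 0 0 0 0 0 -0.02 -1; 0 0 0 0 0 0 -1")

```text
time: 8.28
tool_pos: [0.4953, 0.034, 0.0552]
tcp_rot: [0.387, 0.922, 0.001, 0.001]
contact_force: [3.3, -2.4, 6.2]
gripper_width: 0.0413
grasp_force: 75.1
```

```bash
python3 -c "
from h import *
rel([.494,.0335,.054])"
```

```text
t 8.2833 q [ 0.47  0.55 -0.8   2.08  0.59  0.75  0.08] pos [0.4953 0.034  0.0552] yaw 2.347 F [ 3.3 -2.4  6.2] M [-0.37 -0.51  0.14] w 0.041323373507399654 75.1085615158081
go mm [ 0.6 -1.3  1.2]
```

servo_tool(steps="0 0 0 0 0 -0.02 -1; 0 0 0 0 0 -0.02 -1; 0 0 0 0 0 0 -1")

```text
time: 8.53
tool_pos: [0.4953, 0.034, 0.0552]
tcp_rot: [0.372, 0.928, 0.001, 0.0]
contact_force: [2.4, -0.3, 6.0]
gripper_width: 0.0411
grasp_force: 75.1
```

```bash
python3 -c "
from h import *
rel([.494,.0335,.054])"
```

```text
t 8.5333 q [ 0.48  0.56 -0.81  2.07  0.59  0.75  0.1 ] pos [0.4953 0.034  0.0552] yaw 2.379 F [ 2.4 -0.3  6. ] M [-0.17 -0.53 -1.61] w 0.04111194158800647 75.10859727859497
go mm [ 0.6 -1.3  1.2]
```

servo_tool(steps="0 0 0 0 0 -0.02 -1; 0 0 0 0 0 -0.02 -1; 0 0 0 0 0 0 -1")

```text
time: 8.78
tool_pos: [0.4955, 0.0341, 0.0551]
tcp_rot: [0.349, 0.937, 0.001, 0.001]
contact_force: [2.8, -1.1, 6.5]
gripper_width: 0.0413
grasp_force: 75.5
```

```bash
python3 -c "
from h import *
rel([.494,.0335,.054])"
```

```text
t 8.7833 q [ 0.49  0.56 -0.82  2.07  0.61  0.75  0.14] pos [0.4955 0.0341 0.0551] yaw 2.428 F [ 2.8 -1.1  6.5] M [-0.07 -0.83  0.04] w 0.04129598127489939 75.48370957374573
go mm [ 0.7 -1.4  1.1]
```

I felt the stop at about 1.40 rad (1.6 N m), then the moment fell off. I need to check that the stage has not twisted.

```bash
python3 - <<'E'
from h import *
a=arm.read_camera("top"); s=arm.read_camera("scene")
for n,b in(("top",a),("scene",s)):
    cv2.imwrite(f"pics/{n}2.png",b[:,:,::-1])
    o=cv2.cvtColor(cv2.imread(f"pics/{n}0.png"),6).astype(np.float32); c=cv2.cvtColor(b,7).astype(np.float32)
    # local shift by phase correlation on stage front end and on the static table around
    for nm,(x0,y0,x1,y1) in ({"block":(256,248,308,312),"eye":(262,220,290,246),"bulb":(282,312,315,345)} if n=="top" else {"block":(272,282,345,345),"backend":(395,255,432,300),"driver":(170,330,290,372)}).items():
        A=c[y0:y1,x0:x1]; T=o[y0:y1,x0:x1]
        try: print(n,nm,cv2.findTransformECC(T,A,np.eye(2,3,dtype=np.float32),cv2.MOTION_EUCLIDEAN)[1].round(4).tolist())
        except cv2.error as e: print(nm,"fail")
        print(cv2.phaseCorrelate(T,A,cv2.createHanningWindow(T.shape[::-1],cv2.CV_32F)))
x=cv2.resize(s[150:305,270:440],None,fx=4.5,fy=3.7,interpolation=cv2.INTER_CUBIC)[:,:,::-1]
cv2.imwrite("pics/c2.png",cv2.convertScaleAbs(x,alpha=1.5))
E
```

```text
top block [[1.0, 0.00019999999494757503, -0.024399999529123306], [-0.00019999999494757503, 1.0, 0.00930000003427267]]
((-0.03569471894810761, 0.020572554879127125), 0.9187159223688973)
top eye [[1.0, -0.00139999995008111, 0.03830000013113022], [0.00139999995008111, 1.0, -0.020400000736117363]]
((-0.09464291921654322, 0.5021226616785839), 0.8679781778359119)
top bulb [[1.0, 9.999999747378752e-05, 0.012299999594688416], [-9.999999747378752e-05, 1.0, -0.011800000444054604]]
((0.09446496344926913, -0.08681031113972182), 0.952403504907349)
scene block [[1.0, -9.999999747378752e-05, 0.01640000008046627], [9.999999747378752e-05, 1.0, 0.00139999995008111]]
((0.5132035396591448, -0.08366584188042481), 0.8897252897421519)
scene backend [[0.9998999834060669, -0.01360000018030405, 0.05429999902844429], [0.01360000018030405, 0.9998999834060669, -0.45329999923706055]]
((-0.26647909868299635, 0.6507151942585381), 0.8002768977483113)
scene driver [[1.0, 0.00019999999494757503, 0.00989999994635582], [-0.00019999999494757503, 1.0, 0.003100000089034438]]
((-0.04629694875850987, 0.45974894543322264), 0.8765766507607919)
```

View pics/c2.png

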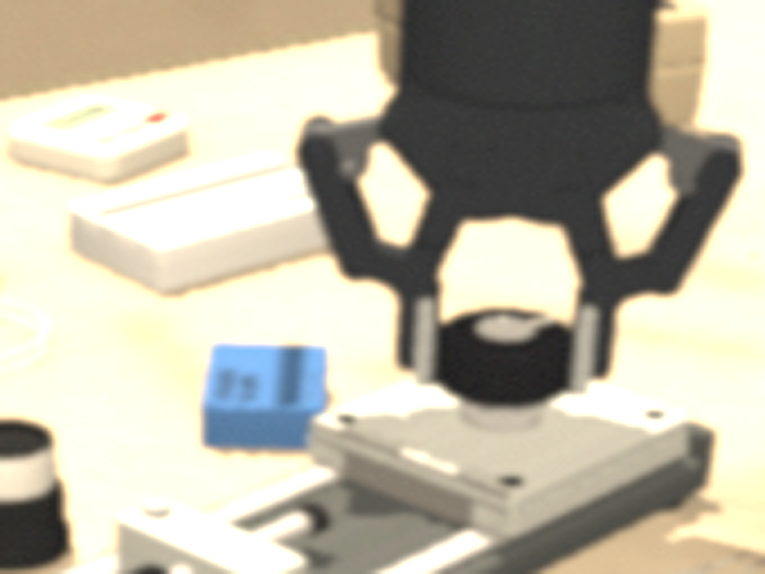

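The stage has not moved (image shift under 0.05 px). The pads merely slipped at the stop, and the knob is open. I'll slide along the track, with the tip expected after about 40 mm.

servo_tool(steps="0 0 0 0 0 0 -1; 0.8 0.6 0 0 0 0 -1; 1.6 1.2 0 0 0 0 -1; 1.6 1.2 0 0 0 0 -1; 1.6 1.2 0 0 0 0 -1; 1.6 1.2 0 0 0 0 -1; 1.6 1.2 0 0 0 0 -1", force=45)

```text
time: 9.47
tool_pos: [0.4935, 0.0438, 0.0551]
tcp_rot: [0.35, 0.937, 0.0, 0.002]
contact_force: [4.7, -4.7, 7.3]
gripper_width: 0.0409
grasp_force: 75.5
```

```bash
cat >>h.py <<'E'
def tr():
    s=arm.state(); d=(s["tool_pos"]-[.4955,.0341,0])[:2]*1000; t=np.array([-.208,.978]); n=np.array([.978,.208]); F=s["contact_force"]
    print("t",s["time"],"along",round(d@t,2),"lat",round(d@n,2),"F along",round(F[:2]@t,1),"lat",round(F[:2]@n,1),"z",round(F[2],1),"M",s["moment"].round(2))
E
python3 -c "
from h import *
tr()"
```

```text
t 9.4667 along 9.92 lat 0.01 F along -5.6 lat 3.6 z 7.3 M [-0.55 -0.98  0.07]
```

servo_tool(steps="1.6 1.2 0 0 0 0 -1; 1.6 1.2 0 0 0 0 -1; 1.6 1.2 0 0 0 0 -1; 1.6 1.2 0 0 0 0 -1; 1.6 1.2 0 0 0 0 -1; 0.8 0.6 0 0 0 0 -1; 0.8 0.6 0 0 0 0 -1; 0.8 0.6 0 0 0 0 -1")

```text
time: 10.13
tool_pos: [0.4906, 0.0569, 0.0551]
tcp_rot: [0.35, 0.937, 0.001, 0.001]
contact_force: [3.2, -2.2, 5.5]
gripper_width: 0.0414
grasp_force: 75.5
```

```bash
python3 -c "
from h import *
tr()"
```

```text
t 10.1333 along 23.29 lat -0.01 F along -2.8 lat 2.7 z 5.5 M [-0.38 -0.96  0.  ]
```

servo_tool(steps="0.8 0.6 0 0 0 0 -1; 0.8 0.6 0 0 0 0 -1; 0.8 0.6 0 0 0 0 -1; 0.8 0.6 0 0 0 0 -1; 0.8 0.6 0 0 0 0 -1; 0.8 0.6 0 0 0 0 -1; 0.8 0.6 0 0 0 0 -1; 0.8 0.6 0 0 0 0 -1")

```text
time: 10.8
tool_pos: [0.489, 0.0647, 0.0551]
tcp_rot: [0.35, 0.937, 0.001, 0.001]
contact_force: [3.3, -3.1, 5.8]
gripper_width: 0.0412
grasp_force: 75.5
```

```bash
python3 -c "
from h import *
tr()"
```

```text
t 10.8 along 31.29 lat 0.0 F along -3.7 lat 2.6 z 5.8 M [-0.47 -1.01  0.05]
```

Baseline is about -3.7 N. I'll go on in 0.5 mm rows, checking every 2 mm.

servo_tool(steps="0.4 0.3 0 0 0 0 -1; 0.4 0.3 0 0 0 0 -1; 0.4 0.3 0 0 0 0 -1; 0.4 0.3 0 0 0 0 -1")

```text
time: 11.13
tool_pos: [0.4885, 0.0668, 0.0551]
tcp_rot: [0.35, 0.937, 0.001, 0.001]
contact_force: [2.2, -3.1, 5.4]
gripper_width: 0.0414
grasp_force: 75.6
```

```bash
python3 -c "
from h import *
tr()"
```

```text
t 11.1333 along 33.43 lat -0.01 F along -3.5 lat 1.5 z 5.4 M [-0.38 -0.95 -0.05]
```

servo_tool(steps="0.4 0.3 0 0 0 0 -1; 0.4 0.3 0 0 0 0 -1; 0.4 0.3 0 0 0 0 -1; 0.4 0.3 0 0 0 0 -1")

```text
time: 11.47
tool_pos: [0.4881, 0.0687, 0.0551]
tcp_rot: [0.35, 0.937, 0.001, 0.001]
contact_force: [3.2, -2.6, 6.9]
gripper_width: 0.0412
grasp_force: 75.6
```

```bash
python3 -c "
from h import *
tr()"
```

```text
t 11.4667 along 35.42 lat -0.01 F along -3.2 lat 2.5 z 6.9 M [-0.25 -0.97  0.01]
```

servo_tool(steps="0.4 0.3 0 0 0 0 -1; 0.4 0.3 0 0 0 0 -1; 0.4 0.3 0 0 0 0 -1")

```text
time: 11.72
tool_pos: [0.4878, 0.0702, 0.0551]
tcp_rot: [0.35, 0.937, 0.001, 0.001]
contact_force: [2.7, -2.4, 6.1]
gripper_width: 0.0409
grasp_force: 75.6
```

```bash
python3 -c "
from h import *
tr()"
```

```text
t 11.7167 along 36.93 lat -0.01 F along -2.9 lat 2.1 z 6.1 M [-0.36 -1.04 -0.04]
```

servo_tool(steps="0.4 0.3 0 0 0 0 -1; 0.4 0.3 0 0 0 0 -1")

```text
time: 11.88
tool_pos: [0.4876, 0.0712, 0.0551]
tcp_rot: [0.35, 0.937, 0.001, 0.001]
contact_force: [3.9, -3.1, 6.6]
gripper_width: 0.0412
grasp_force: 75.6
```

```bash
python3 -c "
from h import *
tr()"
```

```text
t 11.8833 along 37.92 lat 0.02 F along -3.8 lat 3.1 z 6.6 M [-0.31 -1.01 -0.05]
```

servo_tool(steps="0.4 0.3 0 0 0 0 -1; 0.4 0.3 0 0 0 0 -1")

```text
time: 12.05
tool_pos: [0.4874, 0.0722, 0.0551]
tcp_rot: [0.35, 0.937, 0.001, 0.001]
contact_force: [4.1, -2.7, 6.1]
gripper_width: 0.0411
grasp_force: 75.6
```

servo_tool(steps="0.4 0.3 0 0 0 0 -1; 0.4 0.3 0 0 0 0 -1")

```text
time: 12.22
tool_pos: [0.4872, 0.0732, 0.0551]
tcp_rot: [0.35, 0.937, 0.001, 0.001]
contact_force: [3.2, -3.2, 5.7]
gripper_width: 0.0412
grasp_force: 75.6
```

```bash
python3 -c "
from h import *
tr()"
```

```text
t 12.2167 along 39.96 lat -0.0 F along -3.8 lat 2.5 z 5.7 M [-0.34 -1.03  0.  ]
```

servo_tool(steps="0.4 0.3 0 0 0 0 -1; 0.4 0.3 0 0 0 0 -1")

```text
time: 12.38
tool_pos: [0.4871, 0.0738, 0.0551]
tcp_rot: [0.35, 0.937, 0.0, 0.002]
contact_force: [4.0, -3.5, 6.9]
gripper_width: 0.0412
grasp_force: 75.5
```

servo_tool(steps="0.4 0.3 0 0 0 0 -1; 0.4 0.3 0 0 0 0 -1")

```text
time: 12.55
tool_pos: [0.487, 0.0743, 0.0551]
tcp_rot: [0.35, 0.937, 0.0, 0.002]
contact_force: [3.8, -5.1, 6.2]
gripper_width: 0.0406
grasp_force: 75.6
```

```bash
python3 -c "
from h import *
tr()"
```

```text
t 12.55 along 41.05 lat 0.04 F along -5.8 lat 2.7 z 6.2 M [-0.84 -1.09  0.04]
```

Contact is felt at about 40.4 mm. I'll press on gently to about -9 N.

servo_tool(steps="0.4 0.3 0 0 0 0 -1; 0.4 0.3 0 0 0 0 -1; 0 0 0 0 0 0 -1; 0 0 0 0 0 0 -1")

```text
time: 12.88
tool_pos: [0.4869, 0.0746, 0.0551]
tcp_rot: [0.35, 0.937, -0.0, 0.002]
contact_force: [3.7, -5.6, 6.6]
gripper_width: 0.0412
grasp_force: 75.6
```

```bash
python3 -c "
from h import *
tr()"
```

```text
t 12.8833 along 41.44 lat 0.02 F along -6.3 lat 2.4 z 6.6 M [-0.87 -1.19  0.09]
```

servo_tool(steps="0.4 0.3 0 0 0 0 -1; 0.4 0.3 0 0 0 0 -1; 0.2 0.15 0 0 0 0 -1; 0 0 0 0 0 0 -1; 0 0 0 0 0 0 -1; 0 0 0 0 0 0 -1")

```text
time: 13.38
tool_pos: [0.4868, 0.0751, 0.0551]
tcp_rot: [0.351, 0.937, -0.001, 0.002]
contact_force: [3.8, -7.8, 8.3]
gripper_width: 0.041
grasp_force: 75.6
```

```bash
python3 -c "
from h import *
tr()"
```

```text
t 13.3833 along 41.92 lat 0.04 F along -8.4 lat 2.1 z 8.3 M [-1.17 -1.26  0.08]
```

The tip is pressed in about 1.5 mm (roughly 5 N). I'll let go gradually, then rise.

servo_tool(steps="0 0 0 0 0 0 -1; 0 0 0 0 0 0 -0.03; 0 0 0 0 0 0 0.02; 0 0 0 0 0 0 0.06; 0 0 0 0 0 0 0.1; 0 0 0 0 0 0 0.2; 0 0 0 0 0 0 0.4; 0 0 0 0 0 0 0.7; 0 0 0 0 0 0 0.9; 0 0 0 0 0 0 0.9", force=20)

```text
time: 14.22
tool_pos: [0.4847, 0.0771, 0.0543]
tcp_rot: [0.35, 0.937, 0.0, -0.0]
contact_force: [1.0, -0.2, 0.1]
gripper_width: 0.0808
grasp_force: 0.0
```

```bash
python3 -c "
from h import *
tr()"
```

```text
t 14.2167 along 44.26 lat -1.63 F along -0.4 lat 1.0 z 0.1 M [ 0.05  0.06 -0.02]
```

servo_tool(steps="0 0 -5 0 0 0 0.9; 0 0 -10 0 0 0 0.9; 0 0 -15 0 0 0 0.9; 0 0 -15 0 0 0 0.9; 0 0 -20 0 0 0 0.9; 0 0 -20 0 0 0 0.9; 0 0 -20 0 0 0 0.9; 0 0 -20 0 0 0 0.9; -30 0 0 0 0 0 0.9; -30 0 0 0 0 0 0.9; -30 0 0 0 0 0 0.9; -30 0 0 0 0 0 0.9; -30 0 0 0 0 0 0.9; -30 0 0 0 0 0 0.9; 0 0 0 0 0 0 0.9")

```text
time: 15.47
tool_pos: [0.6245, -0.0473, 0.1796]
tcp_rot: [0.354, 0.935, 0.0, 0.002]
contact_force: [-0.3, -0.4, -0.1]
gripper_width: 0.0812
grasp_force: 0.0
```

```bash
python3 - <<'E'
from h import *
f=lambda n,y,x:cv2.convertScaleAbs(cv2.resize(arm.read_camera(n)[y:y+120,x:x+120,::-1],None,fx=3.3,fy=3.3,interpolation=cv2.INTER_CUBIC),alpha=1.6)
cv2.imwrite("pics/c3.png",np.hstack([f("top",220,255),f("scene",215,285)])); tr()
E
```

```text
t 15.5667 along -100.62 lat 106.92 F along 0.1 lat 0.3 z 0.6 M [0.08 0.02 0.02]
```

View pics/c3.png

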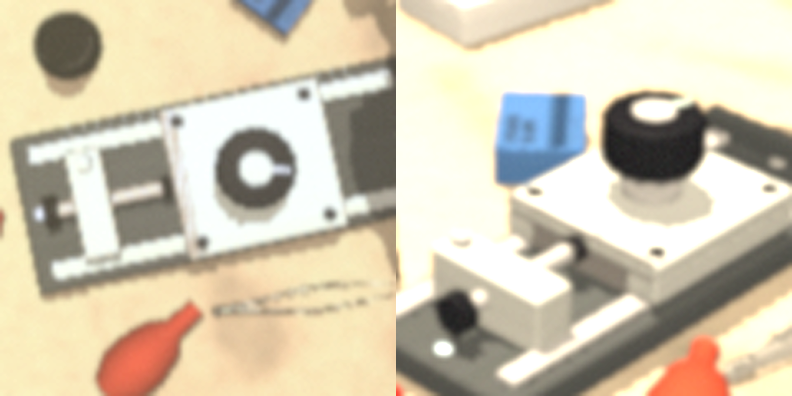

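The carriage stands at the tip and the pointer has turned to face right, to about (287,170) from the knob centre at (255,168). I'll check the travel and the pointer angle numerically.

```bash
python3 - <<'E'
from h import *
S=np.array([px2w((255+(u+.5)/3.3-.5,220+(v+.5)/3.3-.5),.042) for u,v in((176,121),(304,93),(330,214),(202,243))]).mean(0)
d=(S-[.49437572,.0330374,.042])[:2]; print("travel mm",d*1000,np.hypot(*d)*1000)
b=arm.read_camera("top"); a=cv2.imread("pics/top0.png")[:,:,::-1]
for im,k in((a,[.4941,.0337,.08]),(b,[.4941+d[0],.0337+d[1],.08])):
    c=w2px(k,"top"); g=cv2.cvtColor(np.ascontiguousarray(im),7)
    g=cv2.resize(g,None,fx=8,fy=8,interpolation=cv2.INTER_CUBIC); C=(c+.5)*8-.5
    p=cv2.warpPolar(g,(160,360),tuple(map(float,C)),160,0)[:,52:72].mean(1)
    w=np.clip(p-np.percentile(p,70),0,None); th=np.arange(360)
    m=int(p.argmax()); dd=(th-m+180)%360-180; s=abs(dd)<30
    print("pointer deg",m+(w[s]*dd[s]).sum()/w[s].sum(),p.max(),np.median(p))
E
```

```text
travel mm [-8.61206962 41.75861112] 42.63741720194276
pointer deg 74.00389003015866 118.65 49.525
pointer deg 1.0939395874576923 132.15 57.075
```

```bash
python3 - <<'E'
from h import *
a=cv2.imread("pics/top0.png")[:,:,::-1]; b=np.mean([arm.read_camera("top") for _ in range(3)],0).astype(np.uint8)
G=lambda im:cv2.resize(cv2.cvtColor(np.ascontiguousarray(im),7),None,fx=6,fy=6,interpolation=cv2.INTER_CUBIC)
A,B=G(a),G(b); ca=(w2px([.4941,.0337,.08],"top")+.5)*6; cb=(w2px([.4855,.0755,.08],"top")+.5)*6
r=54; mask=np.zeros((2*r+1,)*2,np.uint8); cv2.circle(mask,(r,r),r,255,-1)
W=cv2.getRectSubPix(B,(2*r+41,)*2,tuple(map(float,cb)))
res=[]
for off in((0,0),(4,0),(-4,0),(0,4),(0,-4)):
  c=tuple(map(float,ca+off)); q=[]
  for t in range(50,100):
    T=cv2.getRectSubPix(cv2.warpAffine(A,cv2.getRotationMatrix2D(c,t,1),A.shape[::-1]),(2*r+1,)*2,c)
    q.append((cv2.minMaxLoc(cv2.matchTemplate(W.astype(np.float32),T.astype(np.float32),cv2.TM_CCOEFF_NORMED,mask=mask.astype(np.float32)/255))[1],t))
  print(off,max(q))
E
```

```text
(0, 0) (0.9969527125358582, 75)
(4, 0) (0.9969289302825928, 75)
(-4, 0) (0.9970154166221619, 75)
(0, 4) (0.9971370100975037, 75)
(0, -4) (0.997139573097229, 75)
```

The knob has turned about 75° (1.31 rad), the carriage has travelled about 42 mm and rests on the tip, and the stage is unmoved. Handing in.

```bash
python3 -c "
from h import *
print(arm.sign_off())"
```

```text
the job is handed in; nothing more can be done
None
```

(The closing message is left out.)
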